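Half-expose a set of chamber slides on a light box

ROBOT

A 7-joint arm with a two-finger parallel gripper is mounted at the origin on the work surface. World frame = base frame: x ahead of the robot, y to its left, z up, the work surface at z = 0. Lengths are in m, angles in rad, forces in N, time in s.
With the tool pointing down it reaches from about 0.4 to 0.875 m from the base axis. Payload 6.5 kg.
Tool frame: the origin (TCP) lies at the very end of the fingers, on their centre line; the grasp point (between the pads) lies 19 mm behind it; z points along the fingers, y is the line along which they close (so a half turn about z gives the same grasp; the last joint's range is limited). The gripper opens to 85 mm and grips with 20 to 120 N. Pads are 22 mm wide; open, the fingers measure 114 mm over their backs; the gripper's body (76 mm by 85 mm) begins 54 mm behind the grasp point. The pads swing forward as they close: fully open they stand 13 mm farther back than shut.
Start: joints at [-1.394, 0.536, -0.004, 1.538, 0.003, 1.067, -0.071], TCP at [0.156, 0.631, 0.208] pointing down, gripper open.
Joint ranges: [-2.7, 2.7], [-0.37, 2.16], [-1.27, 1.26], [0.24, 2.4], [-1.31, 4.45], [0.19, 1.91], [-2.76, 2.76]. Speed limits (rad/s): [2.39, 2.39, 3.14, 3.14, 3.14, 3.14, 3.14].

INTERFACE

Orientations are given as a unit quaternion [x, y, z, w].
In Python, from station import sensors, viewer, order gives the robot as it stands.
- The arm moves only by the tool step_arm, never from a script. Its argument "motion" is a list of rows, each a list of 6 numbers: the shift along the tool's x, y, z normalised to -1 to 1, where 1 is 80 cm, then the turn, a rotation vector about the tool's x, y, z normalised to -1 to 1, where 1 is 1.5 rad. In form: [[x, y, z, ax, ay, az], ...]. A call has 1 to 12 rows; each row is the pose to reach, as a shift and turn from the pose commanded when the call began, along the tool's axes at that moment; what a row does not reach only later rows make up. A row lasts 1/8 s, in which the tool goes at most 62.5 mm and 10.7 degrees, less where a joint would pass 70% of its speed; a pose out of reach is approached as far as the arm can. A call with a number of a shift or a turn outside -1 to 1 is refused whole. A call with a gripper value outside its range is refused whole. "grip" is the closure, from 0 (fully open) to 1 (shut), set as the call begins (left out, the last holds). The fingers move at their own pace and stop on an object; "squeeze" is the grip in N (left out, the last holds). Time passes only in rows, so rows that repeat a pose let the fingers close. It gives the time, the measured TCP pose, the force, the opening and the grip force at its end, in the units of the state.
- sensors.get_state(): the state, without advancing time (a new reading comes with each control period).
- viewer.read_camera(name): name is "scene" or "top"; returns a dict with "frame" (480x640x3 uint8, red, green, blue), "depth" (480x640 float32, m along the optical axis (not along the pixel's ray), 0 where there is no reading), "camera_matrix" (3x3 intrinsics, pixels), "dist" ([k1, k2, p1, p2, k3] as OpenCV has them; the pictures are not rectified), "world_from_camera" (4x4, takes a point from camera to world coordinates). Camera axes: x right, y down, z forward; pixel columns grow to the right and rows downward; lengths in m; the calibration is good to about 2 mm. A picture is of the moment at which its call begins.
- order.close_job(): hands the job in; it is judged then, once.
The state is a dict: "t": time; "q": joint angles; "qd": joint speeds; "tau": joint torques, N m; "tool_pos": TCP position; "orientation": TCP orientation; "contact_force": force on the tool from outside, world axes, zero at the start; "ft_torque": the same for the moment, N m; "gripper_width": finger opening in m; "grip_force": force on a finger pad.
Only numpy, scipy, OpenCV 4.12 (cv2) and the standard library are available. Lean on these libraries where they do the work, as an engineer would, in place of code of your own. Each camera call takes 0.05 s, during which the arm holds its last target. There are 200 camera calls.

TASK

Lay the two chamber slides that are out on the bench flat into the two empty lanes of the slide light box, their frosted tabs pointing the same way as on the slide already in the middle lane; set them down rather than drop them, and keep the shutter shut until both are in. Then slide the shutter knob against its spring to half travel, so that in every slide the four wells next to the tab are lit, without overshooting and lighting the other four, and hold it there: the spring shuts it when let go, so finish while still holding the knob at half. Leave the middle slide and everything else on the bench as it is.

Things in the scene. Friction and masses are not known exactly. Their poses are not given: they have to be found in the camera images.
- slide_a: clear chamber slide, 75 x 25 x 13.5 mm, 22 g: glass 1.5 mm thick with an open block of 2 x 4 wells (52 x 23.5 mm, centred at x = -10 mm, grip across its 23.5 mm; top 13.5 mm above the underside) and at the +x end a bare frosted white tab 21 mm long. Origin: centre of the underside; x along its length to the tab. Starts flat on the bench left of the light box
- slide_b: clear chamber slide, 75 x 25 x 13.5 mm, 22 g: glass 1.5 mm thick with an open block of 2 x 4 wells (52 x 23.5 mm, centred at x = -10 mm, grip across its 23.5 mm; top 13.5 mm above the underside) and at the +x end a bare frosted white tab 21 mm long. Origin: centre of the underside; x along its length to the tab. Starts flat on the bench right of the light box
- slide_a_tab (a point): the middle of slide_a's tab, 30 mm from the slide's centre
- slide_b_tab (a point): the middle of slide_b's tab, 30 mm from the slide's centre
- slide_c: the same kind of slide, already lying in the middle lane; leave it. Its tab shows which way round the others go (to the light box's +y)
- lightbox: fixed slide light box, 290 x 200 x 60 mm, white, grey metal top. Origin: centre of its underside; x away from the robot, y to the left. On top: three lanes 60 mm apart, each 31 mm wide (x), 81 mm long (y), edged by steel ribs 3 mm high and thick, with apertures over a black sliding leaf; near and far lanes start empty. The knob's slot is along the front: short marks at shut and open, a longer one at half
- lane_near (a point): where the centre of the underside of a slide belongs in the lane nearest the robot (x -50, y +10, z 60 mm in the light box's frame): the centre of the lane's floor. Axes as the light box
- lane_far (a point): the same point of the lane farthest from the robot (x +70, y +10, z 60 mm in the light box's frame). Axes as the light box
- shutter (a joint): travel of the shutter and its knob towards the light box's -y (to the right), in m: 0 shut, 0.030 half, 0.060 fully open. A spring returns it to shut: about 3 N at the start of travel, 7.5 N at half, 12 N fully open
- knob_top (a point): centre of the top face of the shutter's knob: black, round, 20 mm across, upright, from 64 to 87 mm above the bench (4 to 27 mm above the top plate). Shut it is at x -115, y +30 mm in the light box's frame, at half travel at y 0. Can be pinched from above
- media_bottle: clear bottle with a white cap, 68 mm across, 165 mm tall; origin under its centre; leave alone
- buffer_bottle: white bottle with a blue cap, 60 mm across, 140 mm tall; origin under its centre; leave alone
- marker: marker pen, 125 mm long, 12 mm thick, lying on the bench; origin under its centre, x along it; leave alone
- timer: flat white timer, 62 x 66 x 16 mm; origin under its centre; leave alone
- pipette: pipette lying on the bench, 290 mm long, 34 mm wide, 25 mm high; origin under its body near the middle, x along it; leave alone
There are look-alikes about, which are no part of the job. Leave any black, orange or turquoise look-alike of the slide_a alone.

How it is judged:
By the outcome, as a careful person would: the job done as asked, in the order asked, and still so for the second after the job is handed in, while the arm keeps its last pose, push and grip.
It also fails if it takes over 58 s, if anything falls off the work surface, if the arm or the gripper's body presses on something with over 40 N, if the wrist force passes 120 N, or if a joint passes its speed limit or range.

## Working session

There is one attempt and no reset: what is moved stays moved. The work goes in short steps, Python scripts to look and compute and a tool call to move; the robot and the scene stay as the last step left them, time stands still between calls to the robot, and variables do not carry over. Pictures are saved under pics/ and viewed, at most 10 in all, crops included, and the job is handed in when it is done.

Besides the shell and the picture viewer there is one more tool, called after ">>>" by a JSON object that holds its "name" and its "arguments". step_arm: Moves the arm, as the interface text tells. Its arguments: {"type":"object","properties":{"motion":{"type":"array","items":{"type":"array","items":{"type":"number","minimum":-1,"maximum":1}}},"grip":{"type":"number"},"squeeze":{"type":"number"}},"required":["motion"]}

```bash
mkdir -p pics; python3 - <<'E'
from station import sensors, viewer
import cv2,numpy as np
s=sensors.get_state();print({k:np.round(v,4).tolist() for k,v in s.items()})
for n in("top","scene"):
    c=viewer.read_camera(n);cv2.imwrite(f"pics/{n}0.png",c["frame"][...,::-1])
    np.savez(f"{n}0.npz",**c)
    print(n,c["camera_matrix"].round(1).tolist(),c["dist"],c["world_from_camera"].round(3).tolist())
E
```

```text
{'t': 0.0, 'q': [-1.3942, 0.5372, -0.0044, 1.5389, 0.0026, 1.0673, -0.0712], 'qd': [0.0008, 0.0001, -0.0014, -0.0009, -0.0007, 0.0002, 0.0004], 'tau': [0.0006, -58.3415, 1.0488, -25.91, 0.0124, 0.0096, -0.0], 'tool_pos': [0.1561, 0.6303, 0.2075], 'orientation': [0.1211, 0.9926, -0.0009, -0.0], 'contact_force': [-0.4408, 0.4616, 0.6494], 'ft_torque': [-0.028, 0.0326, -0.0045], 'grip_force': 0.0, 'gripper_width': 0.0852}
top [[433.8, 0.0, 321.1], [0.0, 433.8, 238.2], [0.0, 0.0, 1.0]] [0.01576822 0.         0.         0.         0.        ] [[0.016, -0.99, 0.142, 0.363], [-1.0, -0.017, -0.004, 0.027], [0.006, -0.142, -0.99, 1.288], [0.0, 0.0, 0.0, 1.0]]
scene [[484.3, 0.0, 321.2], [0.0, 484.3, 238.9], [0.0, 0.0, 1.0]] [0.02338602 0.         0.         0.         0.        ] [[-0.595, 0.605, -0.53, 1.258], [0.804, 0.438, -0.403, 0.544], [-0.012, -0.665, -0.747, 1.055], [0.0, 0.0, 0.0, 1.0]]
```

View pics/top0.png

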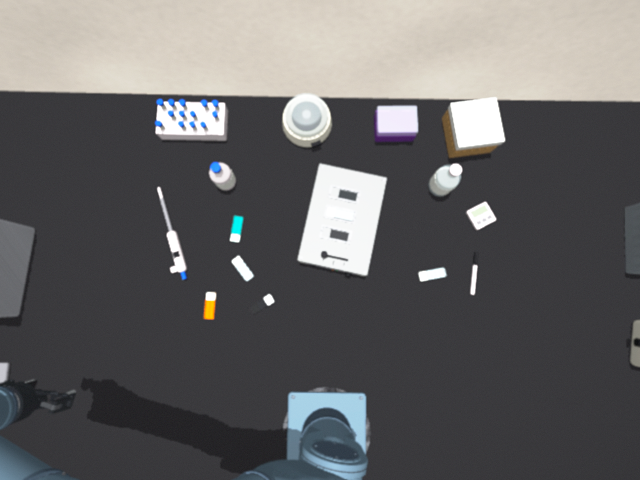

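View pics/scene0.png

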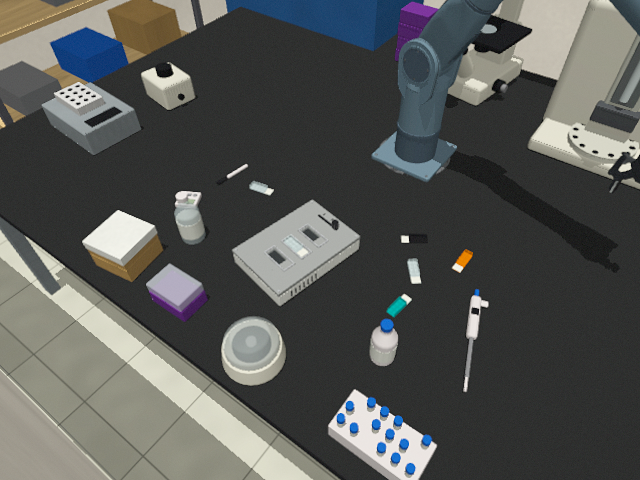

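The top view shows slide_a at about (243,268), slide_b at (432,274), the light box centred near (342,220) and the knob near (324,255). I'll enlarge crops to find the tab ends.

```bash
python3 - <<'E'
import cv2,numpy as np
t=cv2.imread("pics/top0.png");s=cv2.imread("pics/scene0.png")
r=lambda im,x,y,w,h,W,H:cv2.resize(im[y:y+h,x:x+w],(W,H),interpolation=cv2.INTER_CUBIC)
a=r(t,285,155,110,130,500,591)
b=np.vstack([r(t,220,248,48,48,290,290),r(t,408,250,48,48,290,290)])
b=cv2.resize(b,(296,591))
cv2.imwrite("pics/c1.png",np.hstack([a,b]))
a=r(s,225,190,140,120,500,428)
b=np.vstack([r(s,390,245,50,50,214,214),r(s,238,165,50,50,214,214)])
cv2.imwrite("pics/c2.png",np.hstack([a,b]))
E
```

```text
(no output)
```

View pics/c1.png

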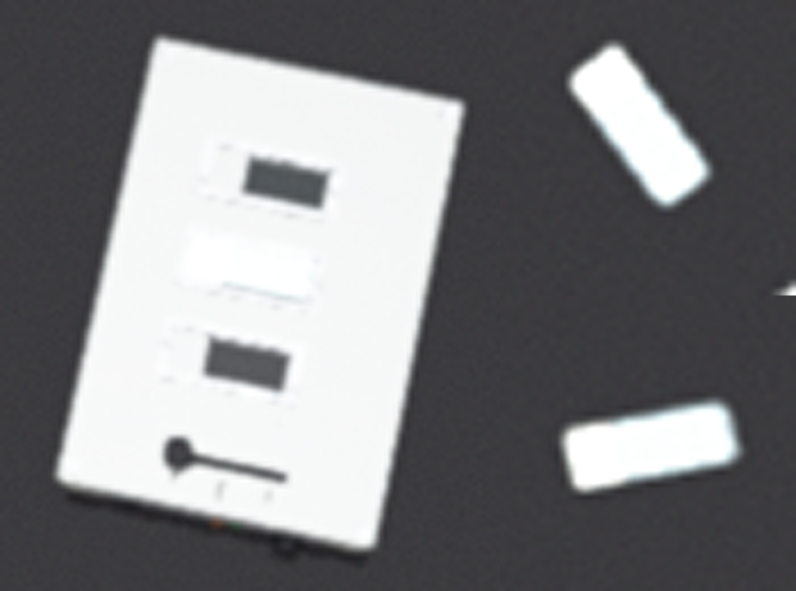

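View pics/c2.png

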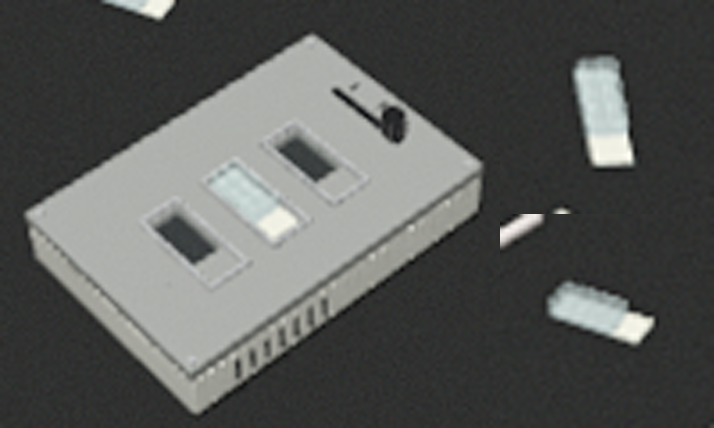

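c1 and c2 show both tabs clearly. Slide_a's tab points up-left in the top view and down in the scene view. Slide_b's tab points left (+y), and slide_c's tab is on +y. The lanes and the half mark are visible too. Next I'll measure.

```bash
cat >h.py <<'E'
import cv2,numpy as np
def load(n):
    d=np.load(n); return {k:d[k] for k in d.files}
def ray(c,uv,z):
    p=cv2.undistortPoints(np.float64(uv).reshape(-1,1,2),c["camera_matrix"],c["dist"]).reshape(-1,2)
    T=c["world_from_camera"];d=np.c_[p,np.ones(len(p))]@T[:3,:3].T;o=T[:3,3]
    return o+d*((np.reshape(z,-1)-o[2])/d[:,2])[:,None]
def proj(c,P):
    T=np.linalg.inv(c["world_from_camera"]);return cv2.projectPoints(np.float64(P).reshape(-1,1,3),cv2.Rodrigues(T[:3,:3])[0],T[:3,3],c["camera_matrix"],c["dist"])[0].reshape(-1,2)
def blob(g,box,th):
    x,y,w,h=box;k=4
    s=cv2.resize(g[y:y+h,x:x+w],None,fx=k,fy=k,interpolation=cv2.INTER_CUBIC)
    cs=cv2.findContours((s>th).astype(np.uint8),0,cv2.CHAIN_APPROX_NONE)[0]
    b=max(cs,key=cv2.contourArea).reshape(-1,2)
    return (b+.5)/k-.5+[x,y]
def rect(P):
    (cx,cy),(w,h),a=cv2.minAreaRect(np.float32(P[:,:2]*1000))
    if w<h:w,h,a=h,w,a+90
    return round(cx,1),round(cy,1),round(w,1),round(h,1),round((a+90)%180-90,1)
E
python3 - <<'E'
from h import *
t=load("top0.npz");s=load("scene0.npz")
gt=t["frame"].min(2);gs=s["frame"].min(2)
print("bg",gt[300,340],gt[268,243],gs[255,380],gs[281,417],gs[265,413],gs[200,300],gs[243,300])
for th in(110,140):print("box top",rect(ray(t,blob(gt,(285,155,110,130),th),.06)))
for n,b in(("a",(225,250,35,36)),("b",(410,258,42,32))):
  for th in(100,140):print(n,"top",rect(ray(t,blob(gt,b,th),.0015)),rect(ray(t,blob(gt,b,th),.0135)))
for n,b in(("a",(400,255,30,35)),("b",(245,178,32,20))):
  for th in(90,):print(n,"scene",rect(ray(s,blob(gs,b,th),.0015)))
  for th in(185,200):print(n,"tab scene",rect(ray(s,blob(gs,b,th),.0015)))
print("box scene",rect(ray(s,blob(gs,(225,190,140,85),140),.06)))
# knob: dark on box
for n,c,g,b,z in(("top",t,gt,(318,249,11,12),.087),("scene",s,gs,(327,209,16,22),.087)):
    P=blob(255-g.astype(np.uint8),b,150);print("knob",n,rect(ray(c,P,z)),P.mean(0))
# dark apertures
for n,c,g,bs in(("top",t,gt,((335,186,26,18),(327,226,26,18))),("scene",s,gs,((262,242,30,30),(298,222,32,26)))):
  for b in bs:
    P=blob(255-g,b,150);print("ap",n,rect(ray(c,P,.06)))
# depth-based heights
d=t["depth"];print("depth box",d[215,320],d[180,320],d[268,243],d[300,340])
E
```

```text
bg 59 253 45 230 193 49 165
box top (598.7, -37.3, 297.7, 206.3, -11.4)
box top (598.6, -37.3, 295.5, 204.3, -11.4)
a top (454.7, 254.9, 83.5, 33.7, 38.8) (453.9, 252.7, 82.7, 33.3, 38.8)
a top (454.8, 255.0, 81.0, 31.6, 38.8) (454.0, 252.8, 80.3, 31.3, 38.8)
b top (446.7, -307.5, 84.9, 33.5, -78.8) (445.9, -304.3, 84.1, 33.2, -78.8)
b top (446.4, -307.3, 82.3, 31.4, -79.1) (445.6, -304.2, 81.5, 31.1, -79.1)
a scene (454.1, 250.8, 88.7, 31.2, 37.3)
a tab scene (457.3, 253.6, 76.2, 25.1, 37.6)
a tab scene (476.7, 268.5, 25.5, 24.0, 38.0)
b scene (444.9, -312.8, 86.9, 42.1, -79.6)
b tab scene (449.4, -308.2, 74.3, 26.5, -77.9)
b tab scene (444.0, -283.3, 24.9, 22.9, 10.8)
box scene (610.7, -41.0, 307.5, 201.0, -11.5)
knob top (489.1, 13.4, 20.1, 15.7, 43.3) [324.50487013 254.54707792]
knob scene (476.7, -0.5, 50.9, 44.6, 35.8) [336.44662162 212.98175676]
ap top (668.0, -51.4, 47.1, 19.6, 78.6)
ap top (550.4, -27.5, 46.2, 19.6, 79.1)
ap scene (671.9, -51.7, 48.3, 23.0, 78.2)
ap scene (554.5, -27.9, 48.4, 21.7, 78.5)
depth box 1.2474499 1.2678806 1.2878116 1.2771178
```

```bash
cat >>h.py <<'E'
from scipy.spatial.transform import Rotation as Ro
def plan(xyz,yaw,S=None):
    "normalised row taking the tool to xyz (m), pointing down, tool y at world angle yaw (deg)"
    from station import sensors
    s=S or sensors.get_state();R=Ro.from_quat(s["orientation"]);a=np.radians(yaw)
    y=np.array([np.cos(a),np.sin(a),0]);z=np.array([0,0,-1.]);G=Ro.from_matrix(np.c_[np.cross(y,z),y,z])
    d=R.inv().apply(np.array(xyz)-s["tool_pos"])/.8;r=(R.inv()*G).as_rotvec()/1.5
    print("t",round(float(s["t"]),2),"row",d.round(4).tolist()+r.round(4).tolist())
E
python3 - <<'E'
from h import *
plan((.30,.43,.2),12);plan((.447,.2465,.1),-51.7)
E
```

```text
t 0.1 row [-0.2348, -0.1999, 0.0098, -0.0009, 0.0007, 0.7458]
t 0.1 row [-0.4682, -0.3782, 0.1351, -0.0005, 0.0012, 1.487]
```

>>> {"name": "step_arm", "arguments": {"motion": [[-0.235,-0.2,0.01,0,0,0.746],[-0.235,-0.2,0.01,0,0,0.746],[-0.235,-0.2,0.01,0,0,0.746],[-0.235,-0.2,0.01,0,0,0.746],[-0.235,-0.2,0.01,0,0,0.746],[-0.235,-0.2,0.01,0,0,0.746],[-0.235,-0.2,0.01,0,0,0.746]], "grip": 0, "squeeze": 25}}

```text
t: 0.98
tool_pos: [0.3001, 0.4302, 0.2002]
orientation: [0.629, 0.778, -0.0, 0.0]
contact_force: [-0.6, 0.7, 0.7]
gripper_width: 0.0856
grip_force: 0.0
```

```bash
python3 -c "
from h import *
plan((.447,.2465,.08),-51.7)"
```

```text
t 0.97 row [-0.2629, 0.1316, 0.1503, 0.0001, 0.0004, 0.7421]
```

>>> {"name": "step_arm", "arguments": {"motion": [[-0.263,0.132,0.15,0,0,0.742],[-0.263,0.132,0.15,0,0,0.742],[-0.263,0.132,0.15,0,0,0.742],[-0.263,0.132,0.15,0,0,0.742],[-0.263,0.132,0.15,0,0,0.742],[-0.263,0.132,0.15,0,0,0.742],[-0.263,0.132,0.15,0,0,0.742],[-0.263,0.132,0.15,0,0,0.742]]}}

```text
t: 1.98
tool_pos: [0.447, 0.247, 0.0804]
orientation: [0.944, 0.33, -0.0, -0.0]
contact_force: [-0.9, -0.3, 0.1]
gripper_width: 0.0857
grip_force: 0.0
```

```bash
python3 - <<'E'
from h import *
from station import viewer
ims=[]
for n,(x,y,w,h) in(("top",(195,220,100,100)),("scene",(360,200,110,110))):
    c=viewer.read_camera(n);np.savez(n+"1.npz",**c)
    ims.append(cv2.resize(c["frame"][y:y+h,x:x+w,::-1],(400,400),interpolation=cv2.INTER_CUBIC))
cv2.imwrite("pics/d1.png",np.hstack(ims))
plan((.447,.2465,.004),-51.7)
E
```

```text
t 2.08 row [-0.0005, 0.0004, 0.0957, -0.0002, -0.0002, 0.0015]
```

View pics/d1.png

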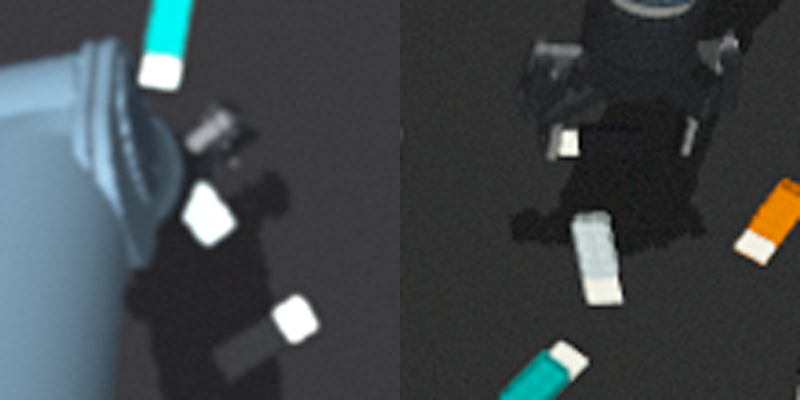

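The gripper in d1 straddles slide_a, with the tab toward the far side and the look-alikes clear of the fingers. I'll descend and grip.

>>> {"name": "step_arm", "arguments": {"motion": [[0,0,0.05,0,0,0],[0,0,0.08,0,0,0],[0,0,0.0955,0,0,0],[0,0,0.0955,0,0,0]]}}

```text
t: 2.58
tool_pos: [0.447, 0.2464, 0.0037]
orientation: [0.945, 0.328, -0.0, 0.0]
contact_force: [0.7, 0.2, -0.3]
gripper_width: 0.0852
grip_force: 0.0
```

>>> {"name": "step_arm", "arguments": {"motion": [[0,0,0,0,0,0],[0,0,0,0,0,0],[0,0,0,0,0,0],[0,0,0,0,0,0],[0,0,0,0,0,0],[0,0,0,0,0,0]], "grip": 1, "squeeze": 25}}

```text
t: 3.32
tool_pos: [0.4472, 0.2465, 0.004]
orientation: [0.945, 0.327, -0.0, 0.0]
contact_force: [-0.2, -0.0, 0.1]
gripper_width: -0.0003
grip_force: 0.0
```

The fingers closed on nothing, so I need a look.

```bash
python3 - <<'E'
from h import *
from station import viewer
ims=[]
for n,(x,y,w,h) in(("top",(195,220,100,100)),("scene",(370,220,80,80))):
    c=viewer.read_camera(n);np.savez(n+"1.npz",**c)
    ims.append(cv2.resize(c["frame"][y:y+h,x:x+w,::-1],(400,400),interpolation=cv2.INTER_CUBIC))
cv2.imwrite("pics/d2.png",np.hstack(ims))
E
```

```text
(no output)
```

View pics/d2.png

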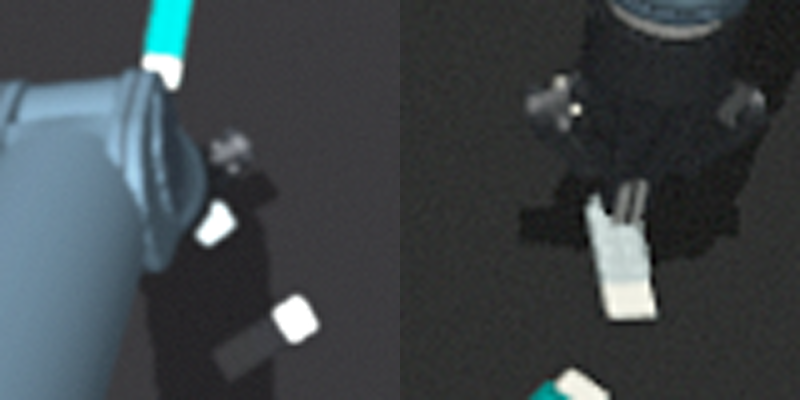

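In d2 slide_a hasn't moved (tab still near (416,280) in the scene view) and the shut tips show near (415,264). I'll compare the projected TCP with the depth there.

```bash
python3 - <<'E'
from h import *
s=load("scene1.npz");s0=load("scene0.npz");t=load("top1.npz")
print("proj TCP scene",proj(s,[.4472,.2465,.004]),"top",proj(t,[.4472,.2465,.004]))
T=s["world_from_camera"]
def P3(c,u,v):
    d=c["depth"][v,u];p=cv2.undistortPoints(np.float64([[[u,v]]]),c["camera_matrix"],c["dist"])[0,0]
    return (c["world_from_camera"]@np.r_[p*d,d,1])[:3].round(3)
for v in range(252,288,3):print(v,[P3(s,u,v).tolist() for u in(411,416)],"before",P3(s0,414,v).tolist())
a=(0.4547,.2527);th=np.radians(38.3)
for x in(-37.5,-36,16,16.5,37.5):print(x,proj(s,[a[0]+x/1e3*np.cos(th),a[1]+x/1e3*np.sin(th),.0015]).round(1))
E
```

```text
proj TCP scene [[413.67206608 267.49813641]] top [[244.72813047 270.48949697]]
252 [[0.463, 0.236, 0.078], [0.459, 0.248, 0.083]] before [0.395, 0.219, 0.001]
255 [[0.459, 0.237, 0.062], [0.46, 0.25, 0.072]] before [0.403, 0.224, -0.001]
258 [[0.46, 0.239, 0.052], [0.458, 0.251, 0.059]] before [0.415, 0.23, 0.002]
261 [[0.459, 0.24, 0.04], [0.456, 0.252, 0.045]] before [0.425, 0.235, 0.002]
264 [[0.442, 0.235, 0.006], [0.456, 0.254, 0.034]] before [0.437, 0.241, 0.005]
267 [[0.452, 0.241, 0.007], [0.444, 0.252, 0.007]] before [0.452, 0.249, 0.013]
270 [[0.464, 0.247, 0.01], [0.455, 0.257, 0.009]] before [0.46, 0.254, 0.011]
273 [[0.474, 0.252, 0.012], [0.467, 0.264, 0.013]] before [0.468, 0.258, 0.01]
276 [[0.474, 0.254, -0.0], [0.47, 0.266, 0.005]] before [0.471, 0.261, 0.002]
279 [[0.484, 0.26, 0.002], [0.478, 0.271, 0.004]] before [0.48, 0.266, 0.002]
282 [[0.492, 0.264, 0.001], [0.488, 0.276, 0.006]] before [0.491, 0.272, 0.005]
285 [[0.501, 0.269, 0.001], [0.493, 0.28, -0.0]] before [0.493, 0.275, -0.004]
-37.5 [[412.1 260.2]]
-36 [[412.1 260.7]]
16 [[415.1 275.5]]
16.5 [[415.2 275.6]]
37.5 [[416.4 281.9]]
```

>>> {"name": "step_arm", "arguments": {"motion": [[0,0,-0.02,0,0,0],[0,0,-0.075,0,0,0],[0,0,-0.075,0,0,0]]}}

```text
t: 3.8
tool_pos: [0.4496, 0.2477, 0.0674]
orientation: [0.945, 0.327, 0.003, -0.001]
contact_force: [-0.4, 0.5, -1.1]
gripper_width: -0.0003
grip_force: 0.0
```

```bash
python3 - <<'E'
from h import *
from station import viewer,sensors
S=sensors.get_state();print(S["tool_pos"],S["gripper_width"],S["t"])
s=viewer.read_camera("scene");np.savez("scene2.npz",**s)
p=proj(s,S["tool_pos"])[0];print("proj",p)
ims=cv2.resize(s["frame"][200:290,370:460,::-1],(540,540),interpolation=cv2.INTER_CUBIC)
cv2.imwrite("pics/d3.png",ims)
def P3(c,u,v):
    d=c["depth"][v,u];q=cv2.undistortPoints(np.float64([[[u,v]]]),c["camera_matrix"],c["dist"])[0,0]
    return (c["world_from_camera"]@np.r_[q*d,d,1])[:3].round(3).tolist()
for v in range(int(p[1])-18,int(p[1])+8,2):print(v,[P3(s,int(p[0])+k,v) for k in(-3,0,3)])
g=s["frame"].min(2)
print("slide",rect(ray(s,blob(g,(400,255,30,35),90),.0015)),"tab",rect(ray(s,blob(g,(400,255,30,35),200),.0015)))
E
```

```text
[0.44958291 0.24765807 0.06741757] -0.00026759622927550526 3.8
proj [416.74461473 253.41218028]
235 [[0.467, 0.234, 0.147], [0.472, 0.244, 0.157], [0.466, 0.25, 0.156]]
237 [[0.468, 0.236, 0.141], [0.467, 0.243, 0.145], [0.464, 0.25, 0.146]]
239 [[0.367, 0.197, 0.016], [0.465, 0.244, 0.136], [0.461, 0.25, 0.137]]
241 [[0.453, 0.232, 0.11], [0.462, 0.243, 0.126], [0.462, 0.251, 0.13]]
243 [[0.452, 0.233, 0.101], [0.462, 0.244, 0.119], [0.46, 0.251, 0.121]]
245 [[0.463, 0.238, 0.107], [0.458, 0.244, 0.107], [0.458, 0.252, 0.112]]
247 [[0.378, 0.206, -0.002], [0.46, 0.246, 0.102], [0.459, 0.253, 0.106]]
249 [[0.386, 0.211, -0.0], [0.46, 0.247, 0.095], [0.457, 0.254, 0.097]]
251 [[0.392, 0.214, -0.0], [0.387, 0.221, -0.0], [0.386, 0.229, 0.004]]
253 [[0.4, 0.219, 0.001], [0.397, 0.226, 0.003], [0.391, 0.233, 0.002]]
255 [[0.404, 0.221, -0.002], [0.4, 0.228, -0.001], [0.396, 0.235, -0.0]]
257 [[0.414, 0.226, 0.002], [0.407, 0.232, -0.0], [0.403, 0.239, 0.0]]
259 [[0.426, 0.232, 0.01], [0.421, 0.238, 0.009], [0.409, 0.242, -0.0]]
slide (454.0, 251.0, 88.7, 30.6, 37.8) tab (476.8, 268.5, 25.5, 24.0, 38.0)
```

View pics/d3.png

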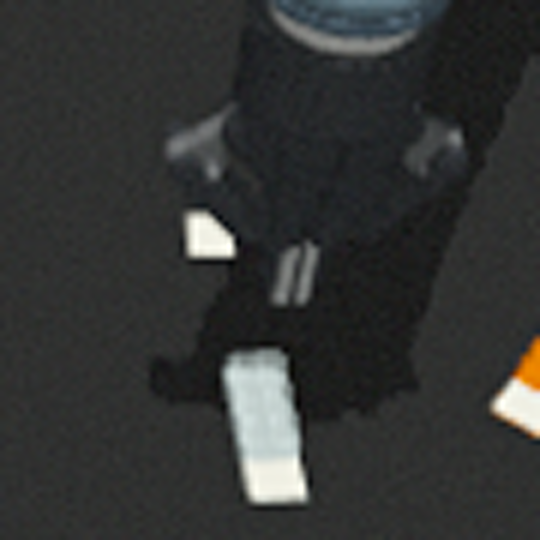

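d3 shows the shut tips ending near row 251. Depth puts them about 25 mm above the reported TCP, so my first close passed over the block. I'll calibrate the tip height with a gentle touch on clear bench beside the slide.

>>> {"name": "step_arm", "arguments": {"motion": [[0,0.055,0,0,0,0],[0,0.055,0.05,0,0,0],[0,0.055,0.085,0,0,0],[0,0.055,0.09,0,0,0],[0,0.055,0.0925,0,0,0],[0,0.055,0.0925,0,0,0]]}}

```text
t: 4.6
tool_pos: [0.475, 0.2123, -0.0092]
orientation: [0.945, 0.327, 0.001, -0.0]
contact_force: [0.0, -0.2, -0.2]
gripper_width: -0.0
grip_force: 0.0
```

>>> {"name": "step_arm", "arguments": {"motion": [[0,0,0.001,0,0,0],[0,0,0.002,0,0,0],[0,0,0.003,0,0,0],[0,0,0.004,0,0,0],[0,0,0.005,0,0,0],[0,0,0.005,0,0,0]]}}

```text
t: 5.35
tool_pos: [0.4744, 0.2119, -0.0141]
orientation: [0.945, 0.327, -0.0, 0.0]
contact_force: [-1.0, -0.2, -0.0]
gripper_width: 0.0002
grip_force: 0.0
```

>>> {"name": "step_arm", "arguments": {"motion": [[0,0,0.0015,0,0,0],[0,0,0.003,0,0,0],[0,0,0.004,0,0,0],[0,0,0.005,0,0,0],[0,0,0.005,0,0,0]]}}

```text
t: 5.98
tool_pos: [0.4744, 0.2119, -0.0181]
orientation: [0.945, 0.327, -0.0, 0.0]
contact_force: [0.1, -0.3, -0.3]
gripper_width: -0.0001
grip_force: 0.0
```

>>> {"name": "step_arm", "arguments": {"motion": [[0,0,0.001,0,0,0],[0,0,0.002,0,0,0],[0,0,0.0025,0,0,0],[0,0,0.0025,0,0,0]]}}

```text
t: 6.48
tool_pos: [0.4744, 0.2119, -0.02]
orientation: [0.945, 0.327, -0.0, 0.0]
contact_force: [-0.6, 0.0, 0.4]
gripper_width: -0.0001
grip_force: 0.0
```

>>> {"name": "step_arm", "arguments": {"motion": [[0,0,0.0012,0,0,0],[0,0,0.002,0,0,0],[0,0,0.002,0,0,0]]}}

```text
t: 6.85
tool_pos: [0.4744, 0.2119, -0.0217]
orientation: [0.945, 0.327, -0.0, 0.0]
contact_force: [-0.3, 0.8, -0.6]
gripper_width: -0.0001
grip_force: 0.0
```

>>> {"name": "step_arm", "arguments": {"motion": [[0,0,0.0012,0,0,0],[0,0,0.002,0,0,0],[0,0,0.002,0,0,0]]}}

```text
t: 7.22
tool_pos: [0.4745, 0.212, -0.0228]
orientation: [0.945, 0.327, -0.0, -0.0]
contact_force: [-2.0, -0.9, 6.7]
gripper_width: -0.0001
grip_force: 3.3
```

The tips touch the bench at a reported z of about -22.5 mm, so the tip sits at tool z + 22.5 mm when shut. I'll regrasp with that.

```bash
python3 -c "
from h import *
plan((.4469,.2465,.02),-51.7);plan((.4469,.2465,-.0195),-51.7)"
```

```text
t 7.22 row [-0.0004, -0.0553, -0.0535, -0.0002, -0.0001, -0.0012]
t 7.22 row [-0.0004, -0.0553, -0.0041, -0.0002, -0.0001, -0.0012]
```

>>> {"name": "step_arm", "arguments": {"motion": [[0,0,-0.05,0,0,0],[0,-0.0553,-0.0535,0,0,0],[0,-0.0553,-0.0535,0,0,0],[0,-0.0553,-0.0535,0,0,0],[0,-0.0553,-0.03,0,0,0],[0,-0.0553,-0.0045,0,0,0],[0,-0.0553,-0.0045,0,0,0]], "grip": 0}}

```text
t: 8.1
tool_pos: [0.446, 0.2449, -0.0217]
orientation: [0.945, 0.327, -0.002, 0.001]
contact_force: [-0.5, -0.9, 0.1]
gripper_width: 0.0856
grip_force: 0.0
```

>>> {"name": "step_arm", "arguments": {"motion": [[0,0,0,0,0,0],[0,0,0,0,0,0],[0,0,0,0,0,0],[0,0,0,0,0,0],[0,0,0,0,0,0],[0,0,0,0,0,0]], "grip": 1, "squeeze": 25}}

```text
t: 8.85
tool_pos: [0.4474, 0.2469, -0.0191]
orientation: [0.945, 0.327, 0.0, -0.0]
contact_force: [-0.3, 0.0, 5.7]
gripper_width: 0.0225
grip_force: 26.0
```

The grip holds, but 5.7 N upward suggests the tips rest on the glass rim. Clearing the lane ribs needs a higher grip, so I'll regrip 3 mm up.

>>> {"name": "step_arm", "arguments": {"motion": [[0,0,0,0,0,0],[0,0,0,0,0,0],[0,0,-0.0035,0,0,0],[0,0,-0.0035,0,0,0]], "grip": 0.5}}

```text
t: 9.35
tool_pos: [0.4472, 0.2468, -0.0166]
orientation: [0.945, 0.327, 0.0, -0.0]
contact_force: [0.6, -0.3, -0.6]
gripper_width: 0.043
grip_force: 0.0
```

>>> {"name": "step_arm", "arguments": {"motion": [[0,0,0,0,0,0],[0,0,0,0,0,0],[0,0,0,0,0,0],[0,0,0,0,0,0],[0,0,0,0,0,0]], "grip": 1}}

```text
t: 9.98
tool_pos: [0.4472, 0.2468, -0.0167]
orientation: [0.945, 0.327, 0.0, -0.0]
contact_force: [-1.4, -0.1, 5.6]
gripper_width: 0.0226
grip_force: 26.0
```

>>> {"name": "step_arm", "arguments": {"motion": [[0,0,-0.01,0,0,0],[0,0,-0.03,0,0,0],[0,0,-0.08,0,0,0],[0,0,-0.15,0,0,0],[0,0,-0.15,0,0,0]]}}

```text
t: 10.6
tool_pos: [0.4499, 0.2482, 0.1076]
orientation: [0.945, 0.327, 0.004, -0.001]
contact_force: [0.4, 0.3, -0.5]
gripper_width: 0.0225
grip_force: 25.4
```

```bash
python3 - <<'E'
from h import *
from station import viewer
s=viewer.read_camera("scene");np.savez("scene3.npz",**s)
t=viewer.read_camera("top");np.savez("top3.npz",**t)
plan((.6699,-.0509,.1),-11.4)
E
```

```text
t 10.7 row [-0.0118, 0.465, 0.005, 0.0001, -0.0011, -0.4698]
```

>>> {"name": "step_arm", "arguments": {"motion": [[-0.012,0.465,0.005,0,0,-0.47],[-0.012,0.465,0.005,0,0,-0.47],[-0.012,0.465,0.005,0,0,-0.47],[-0.012,0.465,0.005,0,0,-0.47],[-0.012,0.465,0.005,0,0,-0.47],[-0.012,0.465,0.005,0,0,-0.47],[-0.012,0.465,0.005,0,0,-0.47],[-0.012,0.465,0.005,0,0,-0.47]]}}

```text
t: 11.7
tool_pos: [0.6683, -0.0509, 0.0976]
orientation: [0.774, 0.633, -0.001, -0.001]
contact_force: [0.3, 0.8, -0.6]
gripper_width: 0.022
grip_force: 25.4
```

```bash
python3 - <<'E'
from h import *
plan((.6699,-.0509,.053),-11.4)
E
```

```text
t 11.7 row [0.0004, 0.0021, 0.0557, -0.0021, -0.0002, -0.0002]
```

>>> {"name": "step_arm", "arguments": {"motion": [[0,0.001,0.03,0,0,0],[0,0.001,0.052,0,0,0],[0,0.001,0.052,0,0,0],[0,0.001,0.052,0,0,0]]}}

```text
t: 12.2
tool_pos: [0.6707, -0.0513, 0.0581]
orientation: [0.774, 0.634, 0.0, 0.0]
contact_force: [-0.2, 0.5, 0.1]
gripper_width: 0.0225
grip_force: 25.4
```

```bash
python3 - <<'E'
from h import *
from station import viewer,sensors
S=sensors.get_state();print(S["tool_pos"].round(4),S["orientation"].round(4),S["contact_force"])
ims=[]
for n,(x,y,w,h) in(("top",(310,165,60,90)),("scene",(240,205,100,90))):
    c=viewer.read_camera(n);np.savez(n+"4.npz",**c)
    ims.append(cv2.resize(c["frame"][y:y+h,x:x+w,::-1],None,fx=4.9,fy=6 if 0 else 4.9,interpolation=cv2.INTER_CUBIC))
cv2.imwrite("pics/e1.png",np.hstack(ims));print(np.hstack(ims).shape)
E
```

```text
[ 0.6707 -0.0513  0.0581] [7.736e-01 6.336e-01 2.000e-04 1.000e-04] [-0.18435067  0.49858604  0.05851152]
(441, 784, 3)
```

View pics/e1.png

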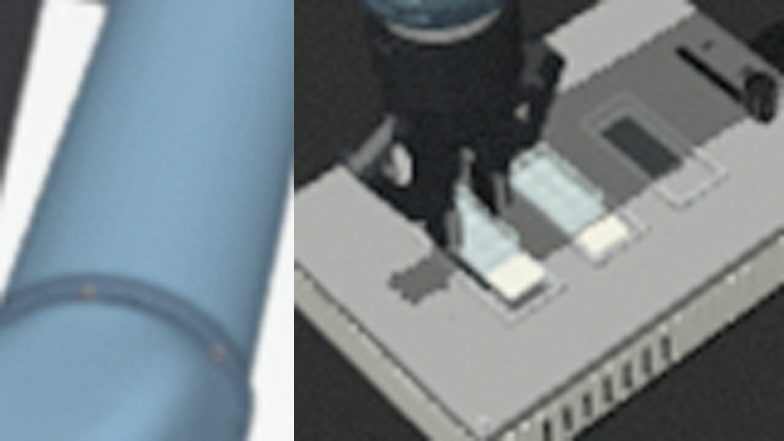

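In e1 the held slide is over the far lane with its tab at +y, matching the middle slide (tab near scene pixel (346,262)). I'll measure the rib edges and the held tab in the same camera.

```bash
cat >>h.py <<'E'
def box(P,O=(601.2,-37.6),a=-11.4):
    a=np.radians(a);d=np.asarray(P)[:,:2]-O
    return np.c_[d@[np.cos(a),np.sin(a)],d@[-np.sin(a),np.cos(a)]]
def world(P,O=(601.2,-37.6),a=-11.4):
    a=np.radians(a);P=np.atleast_2d(P).astype(float)
    return np.c_[P@[np.cos(a),-np.sin(a)],P@[np.sin(a),np.cos(a)]]+O
def prof(c,xs,ys,z):
    X,Y=np.meshgrid(xs,ys,indexing="ij");W=world(np.c_[X.ravel(),Y.ravel()])/1e3
    uv=proj(c,np.c_[W,np.full(len(W),z)]).astype(np.float32)
    return cv2.remap(c["frame"].min(2),uv[:,0].reshape(X.shape),uv[:,1].reshape(X.shape),cv2.INTER_CUBIC)
E
python3 - <<'E'
from h import *
s0=load("scene0.npz");s=load("scene4.npz");t0=load("top0.npz")
for n,c in(("scene",s0),("top",t0)):
  for L,x0 in(("far",70),("near",-50)):
    xs=np.arange(x0-24,x0+25,1.);ys=np.arange(31,44,1.)
    print(n,L,"across x from",xs[0],prof(c,xs,ys,.0615).mean(1).round().astype(int).tolist())
    ys=np.arange(-45,66,1.)
    p=prof(c,np.arange(x0-8,x0+9,1.),ys,.0615).mean(0).round().astype(int)
    print("  along y -45..-20",p[:26].tolist(),"40..65",p[85:].tolist())
g=s["frame"].min(2)
for th in(200,215):
  b=blob(g,(328,250,35,25),th);print("tab",b.mean(0),box(ray(s,b,.0763)*1e3).mean(0),rect(np.c_[box(ray(s,b,.0763)*1e3)]/1e3))
for z,nm in((.0615,"c tab"),):
  b=blob(s0["frame"].min(2),(283,235,36,26),205);print(nm,rect(box(ray(s0,b,z)*1e3)/1e3))
E
```

```text
scene far across x from 46.0 [173, 172, 172, 174, 179, 186, 191, 190, 183, 173, 166, 164, 167, 170, 172, 173, 174, 174, 173, 173, 173, 173, 173, 173, 173, 173, 172, 173, 173, 173, 172, 172, 172, 173, 173, 173, 171, 171, 172, 177, 181, 183, 180, 175, 170, 167, 168, 171, 173]
  along y -45..-20 [172, 172, 172, 171, 171, 173, 176, 181, 186, 188, 185, 178, 170, 164, 160, 159, 157, 155, 150, 142, 133, 122, 111, 99, 87, 76] 40..65 [173, 172, 172, 172, 172, 174, 178, 183, 185, 182, 174, 165, 158, 155, 157, 163, 169, 173, 174, 174, 173, 173, 173, 173, 173, 173]
scene near across x from -74.0 [172, 172, 172, 175, 178, 182, 182, 179, 172, 164, 159, 158, 161, 166, 170, 173, 174, 174, 173, 172, 172, 172, 173, 173, 173, 173, 173, 173, 173, 173, 172, 173, 173, 173, 172, 172, 172, 175, 180, 186, 189, 186, 180, 171, 165, 162, 164, 168, 171]
  along y -45..-20 [172, 172, 172, 172, 172, 173, 175, 180, 183, 184, 180, 173, 165, 158, 154, 153, 152, 151, 148, 143, 135, 125, 114, 103, 92, 82] 40..65 [173, 173, 172, 172, 172, 174, 179, 183, 186, 185, 179, 171, 165, 163, 163, 166, 170, 172, 173, 173, 173, 17
[... 671 characters left out ...]
47, 247, 247, 247, 247, 247, 247, 247, 247, 247, 247, 247, 247, 247, 247, 247, 247, 247, 247, 247, 246, 245, 242, 240, 240, 241, 245, 248, 250, 250, 250, 249, 248, 248, 247, 247, 247]
  along y -45..-20 [247, 247, 247, 247, 247, 247, 247, 248, 248, 249, 250, 251, 252, 253, 252, 250, 243, 228, 206, 178, 148, 123, 105, 95, 90, 89] 40..65 [247, 247, 247, 247, 247, 247, 246, 246, 246, 246, 246, 247, 247, 247, 247, 247, 247, 247, 247, 247, 247, 247, 247, 247, 247, 247]Traceback (most recent call last):
  File "<stdin>", line 12, in <module>
  File "h.py", line 14, in blob
    b=max(cs,key=cv2.contourArea).reshape(-1,2)
      ~~~^^^^^^^^^^^^^^^^^^^^^^^^
ValueError: max() iterable argument is empty
```

```bash
python3 - <<'E'
from h import *
s0=load("scene0.npz");s=load("scene4.npz");s3=load("scene3.npz")
g=s["frame"].min(2);print(g[252:268,334:356:2])
for th in(185,195,200,205):
  try:
    b=blob(g,(333,252,22,18),th);print("tab",th,rect(box(ray(s,b,.0763)*1e3)/1e3))
  except Exception as e:print(th,e)
for th in(195,205,215):
  b=blob(s0["frame"].min(2),(283,235,36,26),th);print("c tab",th,rect(box(ray(s0,b,.0615)*1e3)/1e3))
E
```

```text
[[174 171 107 101 163 150 145 149 148 141  79]
 [168 131 103 186 156 150 145 146 157 100  38]
 [146  90 129 181 149 152 147 146 124  34  43]
 [108 113 148 148 150 149 146 140  48  37  47]
 [103 148 147 150 150 148 152  93  26  46  45]
 [129 154 151 154 152 151 119  23  41  46  44]
 [150 150 151 152 150 144  47  41  47  46  42]
 [150 151 152 152 147  94  31  46  45  42  45]
 [148 150 149 148 116  31  48  46  47  47  45]
 [150 149 150 154  48  43  44  49  45  47  45]
 [151 149 143 111  32  45  47  44  48  50  49]
 [149 149 109  23  48  45  48  47  48  48  47]
 [149 136  54  42  48  47  49  49  44  47  46]
 [141  83  40  45  47  44  46  45  50  44  47]
 [108  36  48  46  46  43  50  47  47  48  46]
 [ 54  45  47  48  46  44  46  47  45  46  46]]
tab 185 (-49.6, 117.0, 2.6, 2.0, 46.5)
tab 195 (-50.1, 116.9, 0.0, 0.0, 0.0)
200 max() iterable argument is empty
205 max() iterable argument is empty
c tab 195 (12.1, -4.3, 46.4, 21.7, -89.7)
c tab 205 (12.6, 35.0, 25.3, 23.0, -2.8)
c tab 215 (12.2, 34.9, 23.6, 20.7, -3.7)
```

```bash
python3 - <<'E'
from h import *
from station import sensors
s=load("scene4.npz");s3=load("scene3.npz")
g=s["frame"].min(2)
for th in(205,215):
    b=blob(g,(273,250,24,20),th);print("tab",th,b.mean(0),rect(box(ray(s,b,.0763)*1e3)/1e3))
print("tool",box([np.r_[669.9,-50.9]]),box(sensors.get_state()["tool_pos"][None]*1e3),sensors.get_state()["tool_pos"])
E
```

```text
tab 205 [284.63762626 260.48863636] (72.0, 36.5, 24.7, 22.5, 1.6)
tab 215 [284.7025 260.5825] (72.2, 36.8, 23.9, 20.7, 2.8)
tool [[69.97347232  0.54145266]] [[7.12477375e+01 5.41950593e-02]] [ 0.67105282 -0.05162951  0.05852829]
```

>>> {"name": "step_arm", "arguments": {"motion": [[-0.0006,-0.0008,0.004,0,0,0],[-0.0006,-0.0008,0.009,0,0,0],[-0.0006,-0.0008,0.013,0,0,0],[-0.0006,-0.0008,0.016,0,0,0],[-0.0006,-0.0008,0.0165,0,0,0],[-0.0006,-0.0008,0.0165,0,0,0]]}}

```text
t: 13.05
tool_pos: [0.6698, -0.0521, 0.0444]
orientation: [0.774, 0.633, 0.0, 0.0]
contact_force: [-0.0, -0.3, 0.4]
gripper_width: 0.0225
grip_force: 25.4
```

>>> {"name": "step_arm", "arguments": {"motion": [[0,0,0.0006,0,0,0],[0,0,0.0012,0,0,0],[0,0,0.0012,0,0,0]]}}

```text
t: 13.42
tool_pos: [0.6697, -0.052, 0.0435]
orientation: [0.774, 0.633, 0.0, 0.0]
contact_force: [0.6, -0.2, 0.1]
gripper_width: 0.0228
grip_force: 25.4
```

>>> {"name": "step_arm", "arguments": {"motion": [[0,0,0.0004,0,0,0],[0,0,0.0008,0,0,0],[0,0,0.0008,0,0,0]]}}

```text
t: 13.8
tool_pos: [0.6698, -0.052, 0.0434]
orientation: [0.774, 0.633, 0.0, -0.0]
contact_force: [-2.1, 1.6, 6.3]
gripper_width: 0.0227
grip_force: 26.0
```

The slide touched down at the expected height, so it sits inside the ribs. I'll open part way and lift.

>>> {"name": "step_arm", "arguments": {"motion": [[0,0,0,0,0,0],[0,0,0,0,0,0],[0,0,-0.01,0,0,0],[0,0,-0.04,0,0,0],[0,0,-0.1,0,0,0],[0,0,-0.1,0,0,0]], "grip": 0.55}}

```text
t: 14.55
tool_pos: [0.673, -0.0527, 0.1276]
orientation: [0.774, 0.633, 0.003, 0.003]
contact_force: [0.4, -0.3, 0.3]
gripper_width: 0.0383
grip_force: 0.0
```

```bash
python3 - <<'E'
from h import *
# b: centre avg of the two cameras, tab direction 101 deg
C=np.array([447.9,-308.6]);T=np.radians(101);g=C-10*np.array([np.cos(T),np.sin(T)]);print(g)
plan((g[0]/1e3,g[1]/1e3,.125),11)
E
```

```text
[ 449.80808995 -318.41627183]
t 14.55 row [-0.3807, -0.2078, 0.0011, 0.0055, 0.0003, -0.2608]
```

>>> {"name": "step_arm", "arguments": {"motion": [[-0.38,-0.208,0,0,0,-0.261],[-0.38,-0.208,0,0,0,-0.261],[-0.38,-0.208,0,0,0,-0.261],[-0.38,-0.208,0,0,0,-0.261],[-0.38,-0.208,0,0,0,-0.261],[-0.38,-0.208,0,0,0,-0.261],[-0.38,-0.208,0.05,0,0,-0.261],[-0.38,-0.208,0.1,0,0,-0.261],[-0.38,-0.208,0.1,0,0,-0.261]], "grip": 0.2}}

```text
t: 15.68
tool_pos: [0.4441, -0.3156, 0.0404]
orientation: [0.636, 0.772, -0.0, -0.003]
contact_force: [-1.4, 0.4, 0.1]
gripper_width: 0.0685
grip_force: 0.0
```

```bash
python3 - <<'E'
from h import *
from station import viewer
plan((.4498,-.3184,-.0167),11)
c=viewer.read_camera("scene");np.savez("scene5.npz",**c)
t=viewer.read_camera("top");np.savez("top5.npz",**t)
a=cv2.resize(c["frame"][205:275,240:320,::-1],(400,350),interpolation=cv2.INTER_CUBIC)
b=cv2.resize(c["frame"][140:210,225:305,::-1],(400,350),interpolation=cv2.INTER_CUBIC)
cv2.imwrite("pics/f1.png",np.hstack([a,b]))
g=c["frame"].min(2)
for th in(205,215):print("far tab",rect(box(ray(c,blob(g,(272,250,26,24),th),.0615)*1e3)/1e3))
xs=np.arange(46,95.);print(prof(c,np.arange(46,95.),np.arange(31,44.),.0615).mean(1).round().astype(int).tolist())
print(prof(c,np.arange(62,79.),np.arange(36,66.),.0615).mean(0).round().astype(int).tolist())
E
```

```text
t 15.68 row [-0.0051, 0.0067, 0.0713, -0.0031, -0.0028, 0.0003]
far tab (71.7, 36.8, 25.3, 23.2, 0.3)
far tab (71.3, 37.0, 23.7, 21.1, -0.9)
[171, 170, 170, 172, 177, 185, 191, 189, 180, 170, 163, 166, 177, 192, 208, 219, 227, 230, 230, 229, 228, 228, 228, 228, 228, 228, 228, 228, 229, 229, 229, 228, 229, 230, 231, 229, 221, 208, 195, 186, 182, 180, 177, 172, 168, 167, 168, 170, 172]
[228, 228, 228, 228, 228, 228, 229, 229, 228, 226, 222, 216, 207, 193, 177, 163, 155, 153, 157, 163, 169, 173, 173, 173, 173, 173, 173, 172, 172, 172]
```

View pics/f1.png

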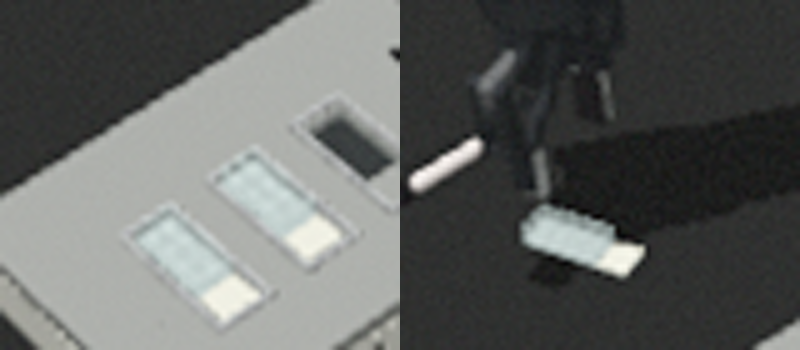

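In f1 slide_a lies inside the far-lane ribs with its tab matching slide_c, and the gripper straddles slide_b. Descending.

>>> {"name": "step_arm", "arguments": {"motion": [[0,0,0.01,0,0,0],[0,0,0.02,0,0,0],[0,0,0.02,0,0,0]]}}

```text
t: 16.15
tool_pos: [0.4463, -0.3169, 0.0265]
orientation: [0.636, 0.772, 0.0, -0.0]
contact_force: [-0.2, -0.3, 0.8]
gripper_width: 0.0682
grip_force: 0.0
```

```bash
python3 -c "
from h import *
plan((.4498,-.3184,-.0167),11)"
```

```text
t 16.15 row [-0.0027, 0.004, 0.054, -0.0003, -0.0003, 0.0004]
```

>>> {"name": "step_arm", "arguments": {"motion": [[-0.003,0.004,0.02,0,0,0],[-0.003,0.004,0.045,0,0,0],[-0.003,0.004,0.053,0,0,0],[-0.003,0.004,0.053,0,0,0]]}}

```text
t: 16.65
tool_pos: [0.4494, -0.3186, -0.0165]
orientation: [0.636, 0.772, -0.0, -0.001]
contact_force: [0.5, -0.6, 0.4]
gripper_width: 0.0682
grip_force: 0.0
```

>>> {"name": "step_arm", "arguments": {"motion": [[0,0,0,0,0,0],[0,0,0,0,0,0],[0,0,0,0,0,0],[0,0,0,0,0,0],[0,0,0,0,0,0],[0,0,0,0,0,0]], "grip": 1}}

```text
t: 17.4
tool_pos: [0.4505, -0.3191, -0.015]
orientation: [0.636, 0.772, 0.0, 0.0]
contact_force: [-1.6, 1.1, 5.6]
gripper_width: 0.0225
grip_force: 24.9
```

>>> {"name": "step_arm", "arguments": {"motion": [[0,0,-0.01,0,0,0],[0,0,-0.03,0,0,0],[0,0,-0.08,0,0,0],[0,0,-0.15,0,0,0],[0,0,-0.15,0,0,0],[0,0,-0.15,0,0,0]]}}

```text
t: 18.15
tool_pos: [0.4501, -0.3186, 0.1049]
orientation: [0.636, 0.772, 0.0, 0.0]
contact_force: [0.2, 1.7, -0.6]
gripper_width: 0.0223
grip_force: 24.7
```

```bash
python3 - <<'E'
from h import *
w=world((-51.3,-1.9))[0]/1e3;print(w);plan((*w,.1),-11.4)
E
```

```text
[ 0.55053654 -0.02932269]
t 18.15 row [0.3309, 0.1925, 0.0062, 0.0004, -0.0, 0.2611]
```

>>> {"name": "step_arm", "arguments": {"motion": [[0.331,0.1925,0.006,0,0,0.261],[0.331,0.1925,0.006,0,0,0.261],[0.331,0.1925,0.006,0,0,0.261],[0.331,0.1925,0.006,0,0,0.261],[0.331,0.1925,0.006,0,0,0.261],[0.331,0.1925,0.006,0,0,0.261],[0.331,0.1925,0.03,0,0,0.261],[0.331,0.1925,0.052,0,0,0.261],[0.331,0.1925,0.052,0,0,0.261],[0.331,0.1925,0.052,0,0,0.261]]}}

```text
t: 19.4
tool_pos: [0.5505, -0.0301, 0.0628]
orientation: [0.774, 0.633, -0.0, 0.0]
contact_force: [0.6, -0.1, 0.5]
gripper_width: 0.0225
grip_force: 24.7
```

```bash
python3 - <<'E'
from h import *
from station import viewer
w=world((-51.3,-1.9))[0]/1e3;plan((*w,.0463),-11.4)
from station import sensors
S=sensors.get_state();print(S["tool_pos"],box(S["tool_pos"][None]*1e3))
c=viewer.read_camera("scene");np.savez("scene6.npz",**c)
g=c["frame"].min(2);z=S["tool_pos"][2]+.015+.0015
n=proj(c,np.r_[world((-50,37))[0]/1e3,z])[0].astype(int)
for th in(205,215):print("tab",rect(box(ray(c,blob(g,(n[0]-15,n[1]-13,30,26),th),z)*1e3)/1e3))
E
```

```text
t 19.4 row [0.001, -0.0002, 0.0207, -0.0001, 0.0002, -0.0006]
[ 0.55053951 -0.03013041  0.06284993] [[-51.13743814  -2.69119054]]
tab (-50.0, 33.8, 24.5, 23.0, 0.2)
tab (-49.9, 34.2, 23.0, 20.9, 1.0)
```

The tab reads about 3 mm short of the lane centre in y, so I'll shift 2.8 mm while lowering.

>>> {"name": "step_arm", "arguments": {"motion": [[0.0035,-0.0002,0.005,0,0,0],[0.0035,-0.0002,0.011,0,0,0],[0.0035,-0.0002,0.017,0,0,0],[0.0035,-0.0002,0.0195,0,0,0],[0.0035,-0.0002,0.02,0,0,0],[0.0035,-0.0002,0.02,0,0,0]]}}

```text
t: 20.2
tool_pos: [0.5509, -0.0268, 0.047]
orientation: [0.774, 0.633, -0.0, -0.0]
contact_force: [-1.6, -0.1, 2.6]
gripper_width: 0.0227
grip_force: 25.0
```

>>> {"name": "step_arm", "arguments": {"motion": [[0,0,0.0006,0,0,0],[0,0,0.0012,0,0,0],[0,0,0.0012,0,0,0]]}}

```text
t: 20.58
tool_pos: [0.5511, -0.027, 0.046]
orientation: [0.774, 0.633, 0.0, 0.0]
contact_force: [-1.5, -2.1, 3.8]
gripper_width: 0.0223
grip_force: 25.1
```

```bash
python3 - <<'E'
from h import *
from station import viewer,sensors
S=sensors.get_state();print(box(S["tool_pos"][None]*1e3))
c=viewer.read_camera("scene");np.savez("scene7.npz",**c)
g=c["frame"].min(2)
n=proj(c,np.r_[world((-50,37))[0]/1e3,.0615])[0].astype(int)
for z in(.0615,.0645):
 for th in(205,215):print("tab",rect(box(ray(c,blob(g,(n[0]-15,n[1]-13,30,26),th),z)*1e3)/1e3))
print(prof(c,np.arange(-58,-41.),np.arange(36,66.),.0615).mean(0).round().astype(int).tolist())
print(prof(c,np.arange(-74,-25.),np.arange(31,44.),.0615).mean(1).round().astype(int).tolist())
E
```

```text
[[-51.21342824   0.46880295]]
tab (-51.5, 36.2, 23.9, 22.4, 2.5)
tab (-51.3, 36.3, 22.3, 20.3, 2.5)
tab (-49.7, 38.2, 23.9, 22.4, 2.5)
tab (-49.6, 38.3, 22.3, 20.3, 2.5)
[228, 228, 227, 227, 228, 228, 229, 230, 228, 224, 217, 208, 197, 186, 173, 163, 158, 159, 162, 166, 169, 172, 173, 173, 173, 172, 172, 172, 172, 172]
[173, 173, 173, 174, 176, 177, 176, 176, 178, 185, 195, 207, 217, 224, 228, 230, 229, 229, 228, 228, 228, 227, 227, 227, 227, 227, 228, 228, 228, 229, 230, 231, 229, 221, 209, 193, 179, 170, 170, 178, 184, 184, 179, 170, 163, 161, 162, 166, 170]
```

>>> {"name": "step_arm", "arguments": {"motion": [[0,0,0.0006,0,0,0],[0,0,0.0012,0,0,0],[0,0,0.0012,0,0,0]]}}

```text
t: 21.0
tool_pos: [0.5512, -0.027, 0.0457]
orientation: [0.774, 0.633, 0.0, 0.0]
contact_force: [-4.5, -1.1, 12.6]
gripper_width: 0.0224
grip_force: 26.1
```

```bash
python3 - <<'E'
from h import *
from station import viewer,sensors
c=viewer.read_camera("scene");np.savez("scene8.npz",**c)
g=c["frame"].min(2)
n=proj(c,np.r_[world((-50,37))[0]/1e3,.0615])[0].astype(int)
for th in(205,215):print("tab",rect(box(ray(c,blob(g,(n[0]-15,n[1]-13,30,26),th),.0615)*1e3)/1e3))
im=[cv2.resize(c["frame"][y:y+52,x:x+60,::-1],(390,338),interpolation=cv2.INTER_CUBIC) for x,y in((280,212),(255,240))]
cv2.imwrite("pics/g1.png",np.hstack(im))
E
```

```text
tab (-51.2, 36.5, 23.8, 22.7, 1.5)
tab (-51.1, 36.6, 22.1, 20.3, 1.8)
```

View pics/g1.png

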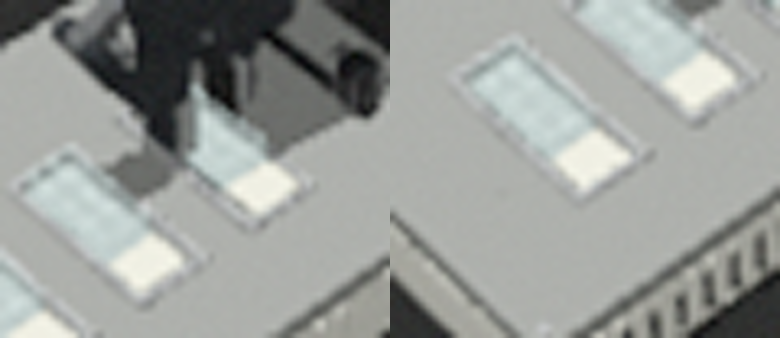

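g1 shows the near slide's tab framed by the ribs, as in the other lanes, so it looks seated. I'll release gently, then lift.

>>> {"name": "step_arm", "arguments": {"motion": [[0,0,-0.0006,0,0,0],[0,0,-0.0008,0,0,0]]}}

```text
t: 21.3
tool_pos: [0.5512, -0.027, 0.0458]
orientation: [0.774, 0.633, 0.0, 0.0]
contact_force: [-2.1, -1.8, 4.9]
gripper_width: 0.0224
grip_force: 25.3
```

>>> {"name": "step_arm", "arguments": {"motion": [[0,0,0,0,0,0],[0,0,0,0,0,0],[0,0,-0.01,0,0,0],[0,0,-0.04,0,0,0],[0,0,-0.08,0,0,0],[0,0,-0.08,0,0,0],[0,0,-0.08,0,0,0]], "grip": 0.55}}

```text
t: 22.18
tool_pos: [0.5507, -0.0265, 0.1093]
orientation: [0.774, 0.633, -0.0, -0.0]
contact_force: [-0.5, -0.2, -0.4]
gripper_width: 0.0387
grip_force: 0.0
```

```bash
python3 - <<'E'
from h import *
from station import viewer,sensors
c=viewer.read_camera("scene");np.savez("scene9.npz",**c)
t=viewer.read_camera("top");np.savez("top9.npz",**t)
g=c["frame"].min(2)
for x in(-50,10,70):
  n=proj(c,np.r_[world((x,37))[0]/1e3,.0615])[0].astype(int)
  print("tab",x,rect(box(ray(c,blob(g,(n[0]-13,n[1]-11,26,22),215),.0615)*1e3)/1e3))
s0=load("scene0.npz")
# heights by depth over slides' block tops (box x,y)
def hz(c,x,y):
    n=proj(c,np.r_[world((x,y))[0]/1e3,.07])[0].round().astype(int);d=np.median(c["depth"][n[1]-1:n[1]+2,n[0]-1:n[0]+2])
    p=cv2.undistortPoints(np.float64([[n]]),c["camera_matrix"],c["dist"])[0,0];return round(float((c["world_from_camera"]@np.r_[p*d,d,1])[2])*1e3,1)
for x in(-50,10,70):print(x,[hz(c,x,y) for y in(-20,-10,0,10,32,38)])
# knob centre: dark blob, scene0, cast at mid height of visible top
K=world((-115,30))[0];print("knob nominal",K)
T0=load("top0.npz")
for th in(130,150,170):
    b=blob(255-T0["frame"].min(2),(317,247,13,14),th);r=box(ray(T0,b,.087)*1e3);print(th,rect(r/1e3))
print("t",sensors.get_state()["t"]);plan((K[0]/1e3,K[1]/1e3,.12),78.6)
E
```

```text
tab -50 (-51.0, 36.0, 21.9, 19.7, 1.6)
tab 10 (12.2, 34.9, 23.6, 20.7, -3.7)
tab 70 (71.1, 37.0, 23.2, 21.1, -0.9)
-50 [71.0, 70.1, 75.2, 72.4, 68.0, 65.3]
10 [70.6, 72.3, 70.7, 70.9, 63.6, 62.9]
70 [66.9, 72.5, 71.7, 70.7, 64.3, 61.5]
knob nominal [494.39853513  14.53872938]
130 (-120.6, 26.6, 24.2, 17.0, 59.0)
150 (-120.7, 26.4, 22.8, 15.9, 59.1)
170 (-119.7, 28.5, 17.6, 13.7, 49.7)
t 22.275
t 22.27 row [0.0366, -0.0786, -0.014, -0.0011, -0.0007, -1.0471]
```

```bash
python3 - <<'E'
from h import *
c=load("scene9.npz");g=c["frame"].min(2)
v,u=np.mgrid[0:480,0:640];p=cv2.undistortPoints(np.float64(np.c_[u.ravel(),v.ravel()]).reshape(-1,1,2),c["camera_matrix"],c["dist"]).reshape(-1,2)
d=c["depth"].ravel();P=np.c_[p*d[:,None],d]@c["world_from_camera"][:3,:3].T+c["world_from_camera"][:3,3]
B=np.c_[box(P*1e3),P[:,2]*1e3];ok=d>0
def st(x0,x1,y0,y1):
    m=ok&(B[:,0]>x0)&(B[:,0]<x1)&(B[:,1]>y0)&(B[:,1]<y1)&(B[:,2]>50);z=B[m,2];return round(float(z.mean()),2),round(float(z.std()/len(z)**.5),2),len(z)
for x in(-51,12,71):
  print(x,"tab",st(x-9,x+9,28,44),"block",st(x-9,x+9,-22,-2),st(x-9,x+9,0,18))
  print("  plate beside",st(x-30,x-20,-20,40),st(x-14,x+14,60,90), "tab halves x",st(x-11,x-2,28,44),st(x+2,x+11,28,44))
  b=g.ravel()
  n=proj(c,np.r_[world((x,37))[0]/1e3,.0615])[0].astype(int)
  q=blob(g,(n[0]-13,n[1]-11,26,22),215);a=cv2.contourArea(np.float32(q));print("  tab area px",a,[np.round(k,1).tolist() for k in cv2.boxPoints(cv2.minAreaRect(np.float32(box(ray(c,q,.0615)*1e3))))])
  print("  x-prof",prof(c,np.arange(x-22,x+23.),np.arange(30,42.),.0615).mean(1).round().astype(int).tolist())
  print("  y-prof",prof(c,np.arange(x-8,x+9.),np.arange(36,62.),.0615).mean(0).round().astype(int).tolist(),prof(c,np.arange(x-8,x+9.),np.arange(-42,-18.),.0615).mean(0).round().astype(int).tolist())
E
```

```text
-51 tab (366.88, 5.55, 449) block (427.51, 16.36, 125) (373.7, 14.37, 172)
  plate beside (358.28, 11.26, 329) (60.76, 0.21, 86) tab halves x (372.35, 8.67, 202) (359.25, 7.31, 249)
  tab area px 37.25 [[-62.20000076293945, 45.5], [-61.599998474121094, 25.799999237060547], [-39.70000076293945, 26.5], [-40.29999923706055, 46.099998474121094]]
  x-prof [173, 174, 175, 177, 179, 178, 176, 174, 178, 186, 199, 212, 222, 227, 229, 228, 228, 227, 227, 227, 227, 226, 226, 227, 227, 227, 227, 227, 228, 229, 230, 228, 223, 211, 195, 179, 169, 168, 175, 182, 183, 178, 170, 163, 160]
  y-prof [227, 227, 227, 228, 228, 228, 229, 229, 226, 220, 212, 202, 191, 179, 168, 160, 157, 159, 162, 165, 169, 171, 172, 173, 172, 172] [171, 169, 167, 165, 164, 165, 167, 168, 167, 165, 161, 155, 152, 151, 154, 162, 173, 184, 193, 198, 201, 202, 201, 200]
12 tab (62.61, 0.31, 31) block (149.93, 11.05, 51) (181.43, 7.44, 89)
  plate beside (368.03, 3.48, 970) (60.71, 0.21, 91) tab halves x (62.25, 0.45, 15) (63.25, 0.37, 16)
  tab area px 43.21875 [[-0.20000000298023224, 25.299999237060547], [23.299999237060547,
[... 710 characters left out ...]
, 0.69, 19) (62.43, 0.75, 19)
  tab area px 47.53125 [[59.29999923706055, 26.600000381469727], [82.5, 26.200000762939453], [82.80000305175781, 47.400001525878906], [59.599998474121094, 47.79999923706055]]
  x-prof [172, 178, 185, 191, 189, 181, 170, 162, 163, 174, 190, 207, 219, 226, 229, 230, 229, 228, 227, 228, 228, 228, 228, 228, 228, 228, 228, 228, 228, 229, 230, 230, 228, 221, 209, 197, 187, 183, 180, 177, 173, 169, 167, 168, 170]
  y-prof [228, 228, 228, 228, 228, 229, 229, 230, 229, 226, 222, 215, 206, 192, 177, 163, 155, 153, 157, 164, 170, 173, 173, 173, 172, 172] [171, 171, 172, 176, 181, 186, 188, 186, 179, 170, 160, 153, 152, 158, 168, 180, 190, 199, 204, 206, 206, 204, 202, 200]
```

```bash
python3 - <<'E'
from h import *
for f in("scene9.npz","scene8.npz"):
  c=load(f)
  v,u=np.mgrid[0:480,0:640];p=cv2.undistortPoints(np.float64(np.c_[u.ravel(),v.ravel()]).reshape(-1,1,2),c["camera_matrix"],c["dist"]).reshape(-1,2)
  d=c["depth"].ravel();P=np.c_[p*d[:,None],d]@c["world_from_camera"][:3,:3].T+c["world_from_camera"][:3,3]
  B=np.c_[box(P*1e3),P[:,2]*1e3]
  for x in(-51,12,71):
   o=[]
   for y0,y1 in((28,36),(36,44),(-24,-13),(-13,-3),(-3,7),(7,16)):
    m=(abs(B[:,0]-x)<10)&(B[:,1]>y0)&(B[:,1]<y1)&(B[:,2]>50)&(B[:,2]<85);z=B[m,2];o.append((round(float(z.mean()),1),round(float(z.std()/max(len(z),1)**.5),1)))
   print(f,x,o)
E
```

```text
scene9.npz -51 [(65.8, 0.7), (65.6, 0.3), (71.0, 0.9), (70.2, 0.9), (71.3, 1.2), (72.2, 0.8)]
scene9.npz 12 [(63.4, 0.3), (62.0, 0.4), (69.0, 1.1), (71.4, 1.2), (68.9, 0.9), (69.2, 1.1)]
scene9.npz 71 [(63.1, 0.8), (62.2, 0.6), (71.2, 1.4), (69.6, 0.9), (68.9, 1.1), (69.6, 1.0)]
scene8.npz -51 [(66.2, 0.9), (64.5, 0.5), (nan, nan), (71.6, 1.7), (71.4, 1.3), (72.5, 1.0)]
scene8.npz 12 [(62.5, 0.5), (62.7, 0.5), (69.4, 1.0), (71.3, 1.4), (69.7, 0.9), (69.6, 1.2)]
scene8.npz 71 [(63.2, 0.7), (62.7, 0.4), (70.0, 1.3), (69.6, 0.9), (68.8, 0.9), (70.0, 1.1)]<stdin>:10: RuntimeWarning: Mean of empty slice.
  ret = ret.dtype.type(ret / rcount)
  ret = _var(a, axis=axis, dtype=dtype, out=out, ddof=ddof,
  arrmean = um.true_divide(arrmean, div, out=arrmean,
  ret = ret.dtype.type(ret / rcount)
```

Depth shows the near slide's tab about 3 mm higher than the other two, so its tab end is resting on the +y rib. My 2.8 mm shift was the mistake. I'll regrip, lift slightly, move 3 mm back and set it down again.

```bash
python3 -c "
from h import *
plan((.5512,-.0270,.0463),-11.4)"
```

```text
t 22.27 row [-0.0002, 0.0015, 0.078, -0.0011, 0.0002, 0.0001]
```

>>> {"name": "step_arm", "arguments": {"motion": [[0,0.0007,0.04,0,0,0],[0,0.0007,0.07,0,0,0],[0,0.0007,0.078,0,0,0],[0,0.0007,0.078,0,0,0]]}}

```text
t: 22.78
tool_pos: [0.5512, -0.027, 0.0468]
orientation: [0.774, 0.633, -0.0, -0.0]
contact_force: [0.3, 0.0, 0.5]
gripper_width: 0.038
grip_force: 0.0
```

>>> {"name": "step_arm", "arguments": {"motion": [[0,0,0,0,0,0],[0,0,0,0,0,0],[0,0,0,0,0,0],[0,0,0,0,0,0]], "grip": 1}}

```text
t: 23.28
tool_pos: [0.5522, -0.027, 0.0479]
orientation: [0.774, 0.633, 0.001, 0.0]
contact_force: [-0.8, 0.2, 7.0]
gripper_width: 0.0221
grip_force: 26.3
```

>>> {"name": "step_arm", "arguments": {"motion": [[0,0,-0.003,0,0,0],[0,0,-0.007,0,0,0],[-0.002,0.0006,-0.007,0,0,0],[-0.0038,0.0006,-0.007,0,0,0],[-0.0038,0.0006,-0.007,0,0,0]]}}

```text
t: 23.9
tool_pos: [0.5512, -0.0302, 0.0526]
orientation: [0.774, 0.633, -0.0, -0.0]
contact_force: [-0.3, -0.1, 0.2]
gripper_width: 0.0224
grip_force: 25.6
```

```bash
python3 - <<'E'
from h import *
from station import viewer,sensors
S=sensors.get_state();print(S["tool_pos"],box(S["tool_pos"][None]*1e3))
c=viewer.read_camera("scene");np.savez("scene10.npz",**c)
g=c["frame"].min(2);z=.0615+.0058
n=proj(c,np.r_[world((-50,36))[0]/1e3,z])[0].astype(int)
for th in(205,215):print("tab",rect(box(ray(c,blob(g,(n[0]-13,n[1]-11,26,22),th),z)*1e3)/1e3))
E
```

```text
[ 0.55124808 -0.03017735  0.05260154] [[-50.43356672  -2.59715555]]
tab (-50.9, 33.3, 25.7, 22.7, 0.3)
tab (-50.7, 34.2, 23.9, 20.3, -2.7)
```

>>> {"name": "step_arm", "arguments": {"motion": [[0,0.0005,0.002,0,0,0],[0,0.0005,0.004,0,0,0],[0,0.0005,0.0055,0,0,0],[0,0.0005,0.007,0,0,0],[0,0.0005,0.007,0,0,0]]}}

```text
t: 24.58
tool_pos: [0.5518, -0.0298, 0.0474]
orientation: [0.774, 0.633, 0.0, -0.0]
contact_force: [-1.9, 1.9, 3.8]
gripper_width: 0.0226
grip_force: 26.1
```

>>> {"name": "step_arm", "arguments": {"motion": [[0,0,0.0006,0,0,0],[0,0,0.0012,0,0,0],[0,0,0.0012,0,0,0]]}}

```text
t: 24.95
tool_pos: [0.5519, -0.0295, 0.047]
orientation: [0.774, 0.633, 0.0, -0.0]
contact_force: [-3.2, 1.6, 10.6]
gripper_width: 0.0225
grip_force: 26.7
```

```bash
cat >chk.py <<'E'
from h import *
from station import viewer
c=viewer.read_camera("scene");np.savez("last.npz",**c);g=c["frame"].min(2)
d2=(c["depth"]+viewer.read_camera("scene")["depth"]+viewer.read_camera("scene")["depth"])/3
v,u=np.mgrid[0:480,0:640];p=cv2.undistortPoints(np.float64(np.c_[u.ravel(),v.ravel()]).reshape(-1,1,2),c["camera_matrix"],c["dist"]).reshape(-1,2)
d=d2.ravel();P=np.c_[p*d[:,None],d]@c["world_from_camera"][:3,:3].T+c["world_from_camera"][:3,3]
B=np.c_[box(P*1e3),P[:,2]*1e3]
for x in(-50,12,71):
   o=[]
   for y0,y1 in((28,36),(36,44),(-24,-13),(-13,-3),(-3,7),(7,16)):
    m=(abs(B[:,0]-x)<10)&(B[:,1]>y0)&(B[:,1]<y1)&(B[:,2]>50)&(B[:,2]<85);z=B[m,2]
    o.append((round(float(np.mean(z)),1),round(float(z.std()/max(len(z),1)**.5),1)) if len(z) else None)
   n=proj(c,np.r_[world((x,36))[0]/1e3,.0615])[0].astype(int)
   print(x,o,"tab",rect(box(ray(c,blob(g,(n[0]-13,n[1]-11,26,22),215),.0615)*1e3)/1e3))
E
python3 chk.py
```

```text
-50 [(62.8, 0.3), (62.2, 0.3), (71.5, 0.0), (71.0, 1.7), (70.1, 1.0), (70.0, 1.0)] tab (-48.7, 35.1, 23.0, 20.1, 3.9)
12 [(62.8, 0.3), (62.4, 0.3), (69.4, 0.9), (70.2, 1.3), (68.3, 1.0), (68.6, 1.0)] tab (12.2, 34.9, 23.6, 20.7, -3.7)
71 [(62.6, 0.3), (62.8, 0.3), (70.3, 1.0), (69.2, 1.0), (69.6, 0.9), (70.1, 1.0)] tab (71.3, 37.1, 23.7, 20.9, -0.9)
```

The near tab now reads the same height as the other two, at the right place. Releasing and re-checking.

>>> {"name": "step_arm", "arguments": {"motion": [[0,0,-0.0008,0,0,0],[0,0,-0.001,0,0,0]]}}

```text
t: 25.35
tool_pos: [0.5519, -0.0298, 0.0473]
orientation: [0.774, 0.633, 0.0, -0.0]
contact_force: [-1.0, 0.6, 5.9]
gripper_width: 0.0223
grip_force: 26.1
```

>>> {"name": "step_arm", "arguments": {"motion": [[0,0,0,0,0,0],[0,0,0,0,0,0],[0,0,-0.01,0,0,0],[0,0,-0.04,0,0,0],[0,0,-0.1,0,0,0],[0,0,-0.1,0,0,0],[0,0,-0.1,0,0,0]], "grip": 0.55}}

```text
t: 26.22
tool_pos: [0.5517, -0.0298, 0.127]
orientation: [0.774, 0.633, 0.0, -0.0]
contact_force: [-0.6, 0.2, 0.1]
gripper_width: 0.0388
grip_force: 0.0
```

```bash
python3 chk.py; python3 - <<'E'
from h import *
c=load("last.npz");g=c["frame"].min(2)
# knob in scene: dark blob, ray at .087; search window near projection of nominal top
K=np.r_[world((-115,30))[0]/1e3,.087];n=proj(c,K)[0];print(n,proj(c,np.r_[K[:2],.064])[0])
v,u=int(n[1]),int(n[0]);print(g[v-8:v+16,u-9:u+12:1].tolist())
E
```

```text
-50 [(62.7, 0.2), (62.6, 0.2), (69.6, 1.1), (69.9, 1.0), (69.3, 0.8), (69.1, 1.1)] tab (-48.7, 35.3, 23.0, 20.4, 4.8)
12 [(62.6, 0.3), (62.8, 0.4), (68.5, 1.0), (69.9, 1.6), (69.1, 0.9), (69.6, 1.0)] tab (12.2, 34.9, 23.6, 20.7, -3.7)
71 [(62.2, 0.2), (62.6, 0.3), (70.1, 1.2), (68.6, 0.9), (69.9, 1.0), (69.6, 1.0)] tab (71.3, 37.1, 23.7, 20.9, -0.9)
[335.28549347 221.00988573] [335.20165887 226.6940607 ]
[[108, 107, 109, 104, 83, 44, 26, 25, 24, 29, 25, 25, 28, 28, 21, 28, 31, 24, 32, 23, 28], [106, 108, 108, 108, 105, 89, 60, 14, 22, 26, 21, 28, 24, 25, 28, 29, 25, 26, 28, 20, 28], [105, 105, 105, 106, 108, 109, 93, 63, 34, 26, 23, 28, 25, 32, 32, 26, 30, 27, 30, 24, 25], [107, 108, 106, 107, 109, 109, 108, 99, 81, 48, 21, 26, 29, 28, 28, 31, 29, 29, 29, 28, 20], [109, 105, 108, 106, 106, 107, 108, 111, 108, 87, 45, 19, 24, 27, 25, 28, 26, 30, 25, 29, 28], [110, 109, 107, 106, 107, 103, 83, 94, 112, 107, 89, 66, 34, 23, 28, 25, 28, 29, 26, 23, 29], [87, 101, 108, 106, 101, 76, 58, 67, 78, 81, 90, 91, 81, 32, 24, 29, 21, 27, 28, 27, 30], [40, 77, 104, 105, 97, 84, 54, 36, 24, 35, 56,
[... 957 characters left out ...]
3, 128, 162, 176, 173, 172, 170, 172, 173, 172, 173, 174], [122, 164, 176, 174, 174, 172, 173, 174, 176, 172, 169, 175, 174, 172, 172, 171, 172, 172, 172, 172, 171], [163, 175, 174, 172, 172, 170, 172, 172, 173, 172, 173, 173, 173, 172, 173, 173, 172, 172, 172, 172, 172], [175, 174, 172, 173, 172, 172, 173, 173, 172, 173, 172, 172, 172, 172, 173, 172, 172, 172, 173, 172, 172], [173, 173, 173, 171, 173, 172, 173, 172, 171, 174, 171, 172, 172, 172, 172, 171, 172, 172, 172, 171, 174], [173, 172, 173, 172, 171, 172, 171, 171, 172, 172, 172, 172, 174, 173, 172, 172, 172, 172, 172, 173, 173], [172, 173, 172, 171, 171, 173, 172, 172, 173, 173, 171, 171, 173, 173, 172, 173, 172, 173, 173, 172, 172]]
```

All three slides now lie at equal height with tabs alike. The knob in the scene view sits at about (334.7,221), matching the nominal (335,221). Next is the knob pinch, with the fingers closing along the slot.

>>> {"name": "step_arm", "arguments": {"motion": [[0.03,-0.06,0,0,0,-0.12],[0.036,-0.07,0,0,0,-0.25],[0.036,-0.078,0,0,0,-0.37],[0.036,-0.078,0,0,0,-0.5],[0.036,-0.078,0,0,0,-0.6],[0.036,-0.078,0,0,0,-0.6],[0.036,-0.078,0,0,0,-0.6]], "grip": 0.4}}

```text
t: 27.25
tool_pos: [0.4961, 0.0104, 0.1266]
orientation: [0.423, 0.906, -0.0, -0.0]
contact_force: [1.1, 0.3, 0.5]
gripper_width: 0.051
grip_force: 0.0
```

```bash
python3 - <<'E'
from h import *
K=world((-115,27.5))[0]/1e3;print(K);plan((*K,.085),78.6)
E
```

```text
[0.49390439 0.01208805]
t 27.25 row [0.0033, -0.0007, 0.052, -0.0004, -0.0004, -0.4493]
```

>>> {"name": "step_arm", "arguments": {"motion": [[0.0033,-0.0007,0,0,0,-0.12],[0.0033,-0.0007,0,0,0,-0.24],[0.0033,-0.0007,0,0,0,-0.36],[0.0033,-0.0007,0,0,0,-0.449],[0.0033,-0.0007,0.02,0,0,-0.449],[0.0033,-0.0007,0.03,0,0,-0.449],[0.0033,-0.0007,0.03,0,0,-0.449]]}}

```text
t: 28.12
tool_pos: [0.4932, 0.0122, 0.1018]
orientation: [0.099, 0.995, -0.0, -0.001]
contact_force: [-0.9, 0.1, -0.6]
gripper_width: 0.0513
grip_force: 0.0
```

```bash
python3 - <<'E'
from h import *
K=world((-115,27.5))[0]/1e3;plan((*K,.047),78.6)
E
```

```text
t 28.12 row [-0.001, 0.0001, 0.0685, -0.0006, -0.0015, 0.0007]
```

>>> {"name": "step_arm", "arguments": {"motion": [[-0.001,0,0.02,0,0,0],[-0.001,0,0.035,0,0,0],[-0.001,0,0.05,0,0,0],[-0.001,0,0.06,0,0,0],[-0.001,0,0.067,0,0,0],[-0.001,0,0.067,0,0,0]]}}

```text
t: 28.88
tool_pos: [0.4948, 0.0121, 0.0491]
orientation: [0.098, 0.995, -0.0, -0.0]
contact_force: [0.9, 0.1, -0.1]
gripper_width: 0.0512
grip_force: 0.0
```

>>> {"name": "step_arm", "arguments": {"motion": [[0,0,0,0,0,0],[0,0,0,0,0,0],[0,0,0,0,0,0],[0,0,0,0,0,0],[0,0,0,0,0,0]], "grip": 1, "squeeze": 45}}

```text
t: 29.5
tool_pos: [0.4956, 0.0131, 0.05]
orientation: [0.098, 0.995, 0.001, 0.001]
contact_force: [-1.1, 3.5, 6.3]
gripper_width: 0.0181
grip_force: 44.1
```

>>> {"name": "step_arm", "arguments": {"motion": [[0,0.002,0,0,0,0],[0,0.004,0,0,0,0],[0,0.004,0,0,0,0]]}}

```text
t: 29.88
tool_pos: [0.4958, 0.0143, 0.0499]
orientation: [0.098, 0.995, -0.0, 0.0]
contact_force: [-1.9, -1.7, 7.6]
gripper_width: 0.0178
grip_force: 44.3
```

>>> {"name": "step_arm", "arguments": {"motion": [[0,-0.004,0,0,0,0],[0,-0.009,0,0,0,0],[0,-0.014,0,0,0,0],[0,-0.014,0,0,0,0],[0,-0.014,0,0,0,0]]}}

```text
t: 30.5
tool_pos: [0.494, 0.0054, 0.05]
orientation: [0.098, 0.995, 0.001, 0.001]
contact_force: [-1.3, 3.9, 5.6]
gripper_width: 0.0175
grip_force: 44.2
```

The stop is at box y ≈ 30 mm, as specified. I'll approach half travel from below.

>>> {"name": "step_arm", "arguments": {"motion": [[0,-0.006,0,0,0,0],[0,-0.012,0,0,0,0],[0,-0.018,0,0,0,0],[0,-0.023,0,0,0,0],[0,-0.023,0,0,0,0],[0,-0.023,0,0,0,0]]}}

```text
t: 31.25
tool_pos: [0.4906, -0.0117, 0.05]
orientation: [0.097, 0.995, 0.001, 0.001]
contact_force: [-0.5, 6.8, 5.9]
gripper_width: 0.0175
grip_force: 44.2
```

```bash
python3 - <<'E'
from h import *
from station import sensors,viewer
S=sensors.get_state();print(S["tool_pos"],box(S["tool_pos"][None]*1e3),S["contact_force"])
c=viewer.read_camera("scene");np.savez("half1.npz",**c)
for x in(-50,10,70):
  print(x,prof(c,np.arange(x-7,x+8.),np.arange(-34,30,2.),.06).mean(0).round().astype(int).tolist())
E
```

```text
[ 0.49056345 -0.01165963  0.04998072] [[-113.5811267     3.56047202]] [-0.50882449  6.79043722  5.89695568]
-50 [168, 160, 171, 191, 204, 204, 200, 196, 195, 196, 198, 201, 201, 200, 198, 197, 199, 201, 200, 197, 195, 196, 200, 206, 210, 207, 200, 195, 199, 213, 225, 229]
10 [168, 160, 175, 194, 204, 204, 201, 197, 195, 195, 198, 201, 202, 200, 197, 197, 199, 202, 203, 200, 196, 198, 204, 211, 211, 204, 197, 194, 202, 219, 228, 228]
70 [170, 154, 159, 181, 199, 207, 205, 199, 196, 196, 198, 201, 203, 200, 197, 196, 197, 198, 201, 201, 198, 197, 200, 208, 213, 211, 203, 197, 196, 205, 220, 228]
```

>>> {"name": "step_arm", "arguments": {"motion": [[0,-0.002,0,0,0,0],[0,-0.004,0,0,0,0],[0,-0.0048,0,0,0,0],[0,-0.0048,0,0,0,0],[0,-0.0048,0,0,0,0]]}}

```text
t: 31.92
tool_pos: [0.4899, -0.0151, 0.05]
orientation: [0.097, 0.995, 0.001, 0.001]
contact_force: [-0.6, 8.0, 6.2]
gripper_width: 0.0178
grip_force: 44.2
```

```bash
python3 chk.py; python3 - <<'E'
from h import *
from station import sensors
S=sensors.get_state();print(S["t"],box(S["tool_pos"][None]*1e3),S["contact_force"],S["gripper_width"])
a=load("last.npz");b=load("scene9.npz");b0=load("half1.npz")
for x in(-50,12,71):
  A=[prof(k,np.arange(x-7,x+8.),np.arange(-26,28,3.),.061).astype(int) for k in(a,)][0]
  f=a["frame"].astype(int)
  W=lambda y:tuple(proj(a,np.r_[world((x,y))[0]/1e3,.061])[0].round().astype(int)[::-1])
  print(x,[f[W(y)].tolist() for y in range(-24,30,6)],[b["frame"][W(y)].tolist() for y in range(-24,30,12)])
E
```

```text
-50 [(62.3, 0.2), (62.9, 0.4), (69.2, 1.1), (70.2, 1.1), (69.2, 0.9), (69.3, 1.0)] tab (-48.6, 34.9, 23.2, 20.6, 3.3)
12 [(62.4, 0.3), (62.4, 0.2), (70.2, 0.8), (69.9, 1.2), (69.2, 0.9), (69.4, 1.0)] tab (12.2, 34.8, 23.6, 20.9, -3.7)
71 [(62.6, 0.3), (62.3, 0.2), (70.6, 1.2), (68.6, 0.9), (69.0, 0.9), (69.3, 1.0)] tab (71.3, 36.8, 23.7, 21.6, -0.9)
32.075 [[-1.13572647e+02  7.62907263e-02]] [-0.65099486  6.81940448  6.0119737 ] 0.017704946305636623
-50 [[198, 210, 209], [193, 206, 204], [198, 213, 210], [194, 208, 206], [195, 209, 207], [197, 210, 208], [207, 219, 216], [196, 209, 207], [199, 211, 208]] [[194, 208, 205], [195, 209, 206], [192, 206, 204], [200, 213, 211], [192, 205, 205]]
12 [[198, 212, 210], [193, 207, 204], [194, 208, 206], [192, 206, 203], [201, 215, 213], [196, 209, 207], [208, 220, 217], [198, 211, 208], [219, 225, 219]] [[200, 212, 210], [194, 208, 205], [202, 216, 213], [195, 208, 206], [214, 221, 214]]
71 [[201, 214, 211], [194, 208, 205], [193, 207, 204], [197, 209, 208], [196, 209, 207], [199, 213, 211], [210, 222, 220], [199, 212, 211], [192, 205, 203]] [[201, 213, 211], [195, 206, 205], [195, 208, 206], [198, 210, 208], [190, 202, 200]]
```

The shutter is at half travel: knob at box y ≈ 0.1 mm, spring force about 7 N, slides undisturbed. Handing in.

```bash
python3 -c "
from station import order
print(order.close_job())"
```

```text
the job is handed in; nothing more can be done
None
```

I handed the job in at about 32 s: both slides lie flat in the near and far lanes with tabs matching the middle slide, and the gripper is holding the shutter knob at half travel (about 29.9 mm). The near slide first landed with its tab end on a rib, so I regripped it and set it down again. The lit wells couldn't be seen in the camera images, so half travel rests on the measured knob position and spring force.

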